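# Set up two barista tool blocks, one of each kind

### The arm

A 6-joint arm with a two-finger parallel gripper is mounted at the origin on a cart in front of the work surface, level with it; the furniture and walls round the work are solid. World frame = base frame: x ahead of the robot, y to its left, z up, the work surface at z = 0. Lengths are in mm, angles in rad, forces in N, time in s.
With the tool pointing down it reaches from about 350 to 975 mm from the base axis. Payload 7.1 kg.
Tool frame: the origin (TCP) lies midway between the tips of the shut fingers; the grasp point (between the pads) lies ctrl.grip_point_offset behind it (ctrl.grip_point_offset is the distance from the TCP to the grasp point, in mm); z points along the fingers, y is the line along which they close (so a half turn about z gives the same grasp; the last joint's range is limited). The gripper opens to 88 mm and grips with 3 to 60 N. Pads are 20 mm wide; open, the fingers measure 115 mm over their backs; the gripper's body (75 mm by 178 mm) begins 61 mm behind the grasp point.
Start: joints at [-1.262, 0.423, 1.63, -0, 1.089, -0.019], TCP at [201.243, -591.698, 222.675] pointing down, gripper open.
Joint ranges: [-3, 3], [-0.9, 2.11], [0.09, 2.58], [-1.31, 4.45], [0.11, 2.69], [-2.54, 2.54]. Speed limits (rad/s): [2.39, 2.39, 3.01, 3.14, 3.14, 3.14].

### API

Orientations are given as a rotation vector (axis times angle).
In Python, from workcell import ctrl gives the robot as it stands.
- The arm moves only by the tool apply_moves, never from a script. Its argument "targets" is a list of rows, each an object of numbers: "tx", "ty", "tz": the shift along the world's x, y, z in m; "spin": the turn about the world's z in degrees. In form: [{"tx": .., "ty": .., "tz": .., "spin": ..}, ...]. A call has exactly 8 rows; each row is the pose to reach, as a shift and turn from the pose commanded when the call began; what a row does not reach only later rows make up. A row lasts 1/10 s, in which the tool goes at most 50 mm and 8.59 degrees, less where a joint would pass 70% of its speed; a pose out of reach is approached as far as the arm can. A call with a gripper value outside its range is refused whole. "gripper" is the closure, from -1 (fully open) to 1 (shut), set as the call begins (left out, the last holds). The fingers move at their own pace and stop on an object; the grip force is fixed at half the most. Time passes only in rows, so rows that repeat a pose let the fingers close, or fill a call up. It gives the time, the measured TCP pose, the force, the opening and the grip force at its end, in the units of the state.
- ctrl.get_obs(): the state, without advancing time (a new reading comes with each control period).
- ctrl.get_image(name): name is "scene" or "top" or "wrist"; returns the picture (420x560x3 uint8, red, green, blue); there is no depth.
- ctrl.get_calibration(name): a dict with "fov_y" (degrees; the focal length in pixels is half the picture's height over the tangent of half this angle, whatever the lens; pixels are square), "cx", "cy" (the principal point, pixels), "rvec" (rotation vector, rad) and "tvec" (3), from world to camera coordinates, as OpenCV has them. Camera axes: x right, y down, z forward; pixel columns grow to the right and rows downward; lengths in mm; the calibration is good to about 2 mm. The wrist camera is an equidistant fisheye: a pixel r from the principal point sees the ray r / f radians off the axis. A picture is of the moment at which its call begins: read the wrist's pose just before it. get_calibration takes no time and is no camera call; for the wrist camera it gives the pose at the moment of the call.
- ctrl.close_job(): hands the job in; it is judged then, once.
Trained networks look in the newest picture that a camera, given by its name, has taken for a name from the list of things; names that differ only in an ending like _2 or _b are one class to them, and where a whole thing is asked for, a point or a joint stands for the part that bears it (a point fixed in the world has none). Each returns a list of dicts, best first, with "score" (0 to 1); they miss things now and then, are a little off and sometimes report something else, mostly with a low value. They report only what shows in the picture. A call takes as long as a camera call. They do not tell look-alikes from the thing itself.
- ctrl.outline_of(name, camera): "pixels" (420x560 bool, what is visible of it) and "box" ([left, top, right, bottom] in pixels, round what is visible of it).
- ctrl.pinpoint(name, camera): "uv" ([column, row] in pixels: a listed point, or the origin of a listed thing).
The state is a dict: "t": time; "qpos": joint angles; "qvel": joint speeds; "joint_torque": joint torques, N m; "ee_pos": TCP position; "orientation": TCP orientation; "ft_force": force on the tool from outside, world axes, zero at the start; "moment": the same for the moment, N m; "width": finger opening in mm; "grasp_force": force on a finger pad.
Only numpy, scipy, OpenCV 4.12 (cv2) and the standard library are available. Lean on these libraries where they do the work, as an engineer would, in place of code of your own. Each camera call takes 0.05 s, during which the arm holds its last target. There are 200 camera calls.

### The job

Set up the two wooden barista blocks for opening: each must end with exactly one tamper in its wide seat, one domed shaker and one spice jar in its two pockets, so look at what each block already holds and do not give it a second of the same kind. Stand the jar that is left over on the black tray. Everything must end standing upright, fully down, let go and at rest, and nothing may be knocked over on the way.

Things in the scene. Friction and masses are not known exactly. Their poses are not given: they have to be found in the camera images.
- block_1: fixed wooden block 86x214x38 mm (x, y, z), steel end plates. Origin: underside centre, z up, y along its length. Three round blind holes open upward at x = 0, floors 4 mm above its underside: wide tamper seat, 74 across, at y = -65; two pockets, 60 across, at y = +7 and +72, either fits shaker or jar. Start: seat empty, one pocket taken by a shaker or jar. Blocks alike
- block_2: fixed wooden block 86x214x38 mm (x, y, z), steel end plates. Origin: underside centre, z up, y along its length. Three round blind holes open upward at x = 0, floors 4 mm above its underside: wide tamper seat, 74 across, at y = -65; two pockets, 60 across, at y = +7 and +72, either fits shaker or jar. Start: seat empty, one pocket taken by a shaker or jar. Blocks alike
- spares_tray: the shallow black tray with a low rounded rim, 130 x 170 mm (x, y), 18 mm high, fixed; origin: centre of its underside, z up. Its flat floor is 6 mm above the underside and about 110 x 150 mm inside the rim. Empty at the start
- tamper_1: coffee tamper: round pale steel foot 58 mm across and 30 high, wooden knob above it at most 38 across, up to 87 high. Origin: underside centre, z up. Grip the knob about 66 mm above the underside. Starts on the black ribbed rubber mat, top 4 mm above the worktop (as are the hole floors). The two are alike. 0.4 kg
- tamper_2: coffee tamper: round pale steel foot 58 mm across and 30 high, wooden knob above it at most 38 across, up to 87 high. Origin: underside centre, z up. Grip the knob about 66 mm above the underside. Starts on the black ribbed rubber mat, top 4 mm above the worktop (as are the hole floors). The two are alike. 0.4 kg
- shaker_1: domed shaker: plain pale grey, with a rounded, perforated light grey cap; round, 90 mm tall, body 44 across up to 74 high, cap 34 across above; shorter than the jars. Origin: underside centre, z up. Grip the body about 68 mm above its underside. Starts on the mat or already in a block's pocket. The two are alike. 0.1 kg
- shaker_2: domed shaker: plain pale grey, with a rounded, perforated light grey cap; round, 90 mm tall, body 44 across up to 74 high, cap 34 across above; shorter than the jars. Origin: underside centre, z up. Grip the body about 68 mm above its underside. Starts on the mat or already in a block's pocket. The two are alike. 0.1 kg
- jar_1: spice jar: glass, paper label, flat dark screw cap with a green disc on top; round, 44 mm across, 105 mm tall (cap from 85 up). Origin: underside centre, z up. Grip about 82 mm above its underside. Starts on the mat or already in a block's pocket. The three are alike; one is left over (jars at the far back edge of the counter are not part of the job). 0.11 kg
- jar_2: spice jar: glass, paper label, flat dark screw cap with a green disc on top; round, 44 mm across, 105 mm tall (cap from 85 up). Origin: underside centre, z up. Grip about 82 mm above its underside. Starts on the mat or already in a block's pocket. The three are alike; one is left over (jars at the far back edge of the counter are not part of the job). 0.11 kg
- jar_3: spice jar: glass, paper label, flat dark screw cap with a green disc on top; round, 44 mm across, 105 mm tall (cap from 85 up). Origin: underside centre, z up. Grip about 82 mm above its underside. Starts on the mat or already in a block's pocket. The three are alike; one is left over (jars at the far back edge of the counter are not part of the job). 0.11 kg
Mind the look-alikes: they are no part of the job. What is shaped like the tamper_1 but pink or yellow is not meant.

How it is judged (in metres and radians):
At the end, for the whole second after the job is handed in: Each block holds a tamper within 12 mm of its seat's centre and a shaker and a jar within 11 mm of its pockets' centres, undersides under 10 mm above the block's; the third jar stands on the tray, centre within 43 x 63 mm of its centre; all upright within 0.12 rad, released, at rest (((x of tamper_1 in the frame of block_1 between -0.012 and 0.012 m and y of tamper_1 in the frame of block_1 between -0.077 and -0.053 m and z of tamper_1 in the frame of block_1 below 0.01 m and x of tamper_2 in the frame of block_2 between -0.012 and 0.012 m and y of tamper_2 in the frame of block_2 between -0.077 and -0.053 m and z of tamper_2 in the frame of block_2 below 0.01 m) or (x of tamper_1 in the frame of block_2 between -0.012 and 0.012 m and y of tamper_1 in the frame of block_2 between -0.077 and -0.053 m and z of tamper_1 in the frame of block_2 below 0.01 m and x of tamper_2 in the frame of block_1 between -0.012 and 0.012 m and y of tamper_2 in the frame of block_1 between -0.077 and -0.053 m and z of tamper_2 in the frame of block_1 below 0.01 m)) and ((x of shaker_1 in the frame of block_1 between -0.011 and 0.011 m and y of shaker_1 in the frame of block_1 between -0.004 and 0.083 m and z of shaker_1 in the frame of block_1 below 0.01 m and x of shaker_2 in the frame of block_2 between -0.011 and 0.011 m and y of shaker_2 in the frame of block_2 between -0.004 and 0.083 m and z of shaker_2 in the frame of block_2 below 0.01 m) or (x of shaker_1 in the frame of block_2 between -0.011 and 0.011 m and y of shaker_1 in the frame of block_2 between -0.004 and 0.083 m and z of shaker_1 in the frame of block_2 below 0.01 m and x of shaker_2 in the frame of block_1 between -0.011 and 0.011 m and y of shaker_2 in the frame of block_1 between -0.004 and 0.083 m and z of shaker_2 in the frame of block_1 below 0.01 m)) and ((x of jar_1 in the frame of block_1 between -0.011 and 0.011 m and y of jar_1 in the frame of block_1 between -0.004 and 0.083 m and z of jar_1 in the frame of block_1 below 0.01 m and x of jar_2 in the frame of block_2 between -0.011 and 0.011 m and y of jar_2 in the frame of block_2 between -0.004 and 0.083 m and z of jar_2 in the frame of block_2 below 0.01 m and x of jar_3 in the frame of spares_tray between -0.043 and 0.043 m and y of jar_3 in the frame of spares_tray between -0.063 and 0.063 m and z of jar_3 in the frame of spares_tray below 0.014 m) or (x of jar_1 in the frame of block_1 between -0.011 and 0.011 m and y of jar_1 in the frame of block_1 between -0.004 and 0.083 m and z of jar_1 in the frame of block_1 below 0.01 m and x of jar_3 in the frame of block_2 between -0.011 and 0.011 m and y of jar_3 in the frame of block_2 between -0.004 and 0.083 m and z of jar_3 in the frame of block_2 below 0.01 m and x of jar_2 in the frame of spares_tray between -0.043 and 0.043 m and y of jar_2 in the frame of spares_tray between -0.063 and 0.063 m and z of jar_2 in the frame of spares_tray below 0.014 m) or (x of jar_2 in the frame of block_1 between -0.011 and 0.011 m and y of jar_2 in the frame of block_1 between -0.004 and 0.083 m and z of jar_2 in the frame of block_1 below 0.01 m and x of jar_1 in the frame of block_2 between -0.011 and 0.011 m and y of jar_1 in the frame of block_2 between -0.004 and 0.083 m and z of jar_1 in the frame of block_2 below 0.01 m and x of jar_3 in the frame of spares_tray between -0.043 and 0.043 m and y of jar_3 in the frame of spares_tray between -0.063 and 0.063 m and z of jar_3 in the frame of spares_tray below 0.014 m) or (x of jar_2 in the frame of block_1 between -0.011 and 0.011 m and y of jar_2 in the frame of block_1 between -0.004 and 0.083 m and z of jar_2 in the frame of block_1 below 0.01 m and x of jar_3 in the frame of block_2 between -0.011 and 0.011 m and y of jar_3 in the frame of block_2 between -0.004 and 0.083 m and z of jar_3 in the frame of block_2 below 0.01 m and x of jar_1 in the frame of spares_tray between -0.043 and 0.043 m and y of jar_1 in the frame of spares_tray between -0.063 and 0.063 m and z of jar_1 in the frame of spares_tray below 0.014 m) or (x of jar_3 in the frame of block_1 between -0.011 and 0.011 m and y of jar_3 in the frame of block_1 between -0.004 and 0.083 m and z of jar_3 in the frame of block_1 below 0.01 m and x of jar_1 in the frame of block_2 between -0.011 and 0.011 m and y of jar_1 in the frame of block_2 between -0.004 and 0.083 m and z of jar_1 in the frame of block_2 below 0.01 m and x of jar_2 in the frame of spares_tray between -0.043 and 0.043 m and y of jar_2 in the frame of spares_tray between -0.063 and 0.063 m and z of jar_2 in the frame of spares_tray below 0.014 m) or (x of jar_3 in the frame of block_1 between -0.011 and 0.011 m and y of jar_3 in the frame of block_1 between -0.004 and 0.083 m and z of jar_3 in the frame of block_1 below 0.01 m and x of jar_2 in the frame of block_2 between -0.011 and 0.011 m and y of jar_2 in the frame of block_2 between -0.004 and 0.083 m and z of jar_2 in the frame of block_2 below 0.01 m and x of jar_1 in the frame of spares_tray between -0.043 and 0.043 m and y of jar_1 in the frame of spares_tray between -0.063 and 0.063 m and z of jar_1 in the frame of spares_tray below 0.014 m)) and angle between each of shaker_1, shaker_2, jar_1, jar_2, jar_3, tamper_1, tamper_2's own z axis and vertical below 0.12 rad and linear speed of each of shaker_1, shaker_2, jar_1, jar_2, jar_3, tamper_1, tamper_2 below 0.02 m/s); the robot touches nothing.
It fails at once if a tamper, shaker or jar is knocked over (leans more than 0.8 rad) (angle between any of shaker_1, shaker_2, jar_1, jar_2, jar_3, tamper_1, tamper_2's own z axis and vertical above 0.8 rad).
It also fails if it takes over 136 s, if anything falls off the work surface, if the arm or the gripper's body presses on something with over 40 N, if the wrist force passes 120 N, or if a joint passes its speed limit or range.

## Working session

There is one attempt and no reset: what is moved stays moved. The work goes in short steps, Python scripts to look and compute and a tool call to move; the robot and the scene stay as the last step left them, time stands still between calls to the robot, and variables do not carry over. Pictures are saved under pics/ and viewed, at most 14 in all, crops included, and the job is handed in when it is done.

Besides the shell and the picture viewer there is one more tool, called after ">>>" by a JSON object that holds its "api" and its "payload". apply_moves: Moves the arm, as the interface text tells. Its arguments: {"type":"object","properties":{"targets":{"type":"array"},"gripper":{"type":"number"}},"required":["targets"]}

```bash
mkdir -p pics; ls; python3 - <<'E'
from workcell import ctrl
import cv2, numpy as np
for n in ("top","scene"):
    im=ctrl.get_image(n); cv2.imwrite(f"pics/{n}0.png",im[:,:,::-1])
    print(n,ctrl.get_calibration(n))
    for k in ("block_1","spares_tray","tamper_1","shaker_1","jar_1"):
        o=ctrl.pinpoint(k,n); print(k,[(np.round(d["uv"]).tolist(),round(d["score"],2)) for d in o])
o=ctrl.get_obs(); print(o["t"],o["ee_pos"],o["orientation"],o["width"],ctrl.grip_point_offset)
E
```

```text
pics
top {'fov_y': 48.70854775355142, 'cx': 277.8612096875423, 'cy': 204.11626886350575, 'rvec': array([ 2.13890386, -2.16757867,  0.15900581]), 'tvec': array([  34.4126076 ,  558.46693887, 1223.68517224])}
block_1 [([198.0, 198.0], 0.71), ([382.0, 202.0], 0.61)]
spares_tray [([292.0, 191.0], 0.62)]
tamper_1 [([337.0, 260.0], 0.89), ([182.0, 153.0], 0.89), ([288.0, 248.0], 0.85), ([209.0, 160.0], 0.54)]
shaker_1 [([381.0, 254.0], 0.83), ([172.0, 198.0], 0.49)]
jar_1 [([384.0, 202.0], 0.93), ([196.0, 267.0], 0.84), ([248.0, 246.0], 0.5)]
scene {'fov_y': 47.64233078467518, 'cx': 273.7201299779355, 'cy': 208.74748189701373, 'rvec': array([ 0.79612373, -2.63291   ,  0.99184315]), 'tvec': array([461.56730251, 225.45105724, 937.73632749])}
block_1 [([199.0, 275.0], 0.69), ([324.0, 145.0], 0.66)]
spares_tray [([265.0, 198.0], 0.8)]
tamper_1 [([350.0, 196.0], 0.97), ([136.0, 265.0], 0.93), ([169.0, 240.0], 0.87), ([316.0, 227.0], 0.81)]
shaker_1 [([374.0, 166.0], 0.9), ([177.0, 300.0], 0.85), ([323.0, 146.0], 0.52)]
jar_1 [([271.0, 315.0], 0.92), ([289.0, 263.0], 0.77), ([325.0, 140.0], 0.63)]
0.6 [ 201.24291043 -591.68133265  222.67889168] [-3.09946698e+00 -5.12613101e-01 -2.89461752e-05] 87.7718018509536 18.700000000000003
```

View pics/top0.png

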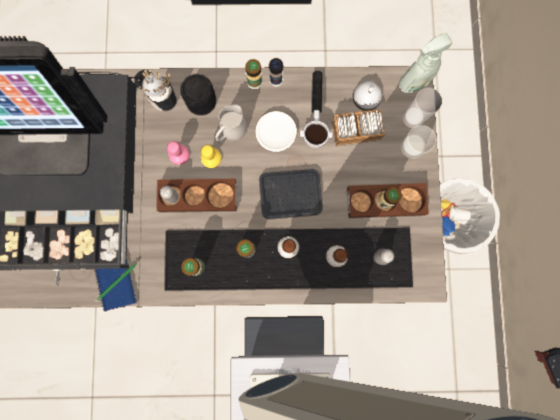

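View pics/scene0.png

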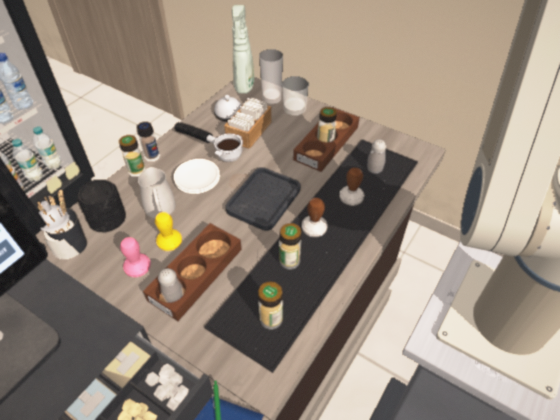

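The left block (197,195) holds a shaker in its end pocket and needs a tamper and a jar. The right block (388,200) holds a jar in its middle pocket and needs a tamper and a shaker. On the mat, left to right, are jars (191,267) and (246,248), tampers (288,247) and (338,257), and a shaker (384,257). The pink (178,152) and yellow (210,156) tampers are decoys, and so are the jars at the back edge (254,72) and (276,70).

```bash
cat > h.py <<'E'
from workcell import ctrl
import cv2, numpy as np
from scipy.optimize import least_squares
def K(c):
    f=210/np.tan(np.radians(c["fov_y"])/2); return np.array([[f,0,c["cx"]],[0,f,c["cy"]],[0,0,1.]])
def ray(name,uv,c=None):
    c=c or ctrl.get_calibration(name); R=cv2.Rodrigues(c["rvec"])[0]; k=K(c)
    if name=="wrist":
        p=(np.array(uv,float)-[c["cx"],c["cy"]])/k[0,0]; r=np.hypot(*p)+1e-12
        d=np.array([*(p/r*np.sin(r)),np.cos(r)])
    else: d=np.linalg.solve(k,[*uv,1.])
    return -R.T@c["tvec"],R.T@d
def onz(name,uv,z,c=None):
    o,d=ray(name,uv,c); return o+d*(z-o[2])/d[2]
def proj(name,P,c=None):
    c=c or ctrl.get_calibration(name); P=np.atleast_2d(np.array(P,float))
    if name=="wrist":
        q=P@cv2.Rodrigues(c["rvec"])[0].T+c["tvec"]; r=np.hypot(q[:,0],q[:,1]); th=np.arctan2(r,q[:,2])
        return K(c)[0,0]*(q[:,:2]/r[:,None])*th[:,None]+[c["cx"],c["cy"]]
    return cv2.projectPoints(P,c["rvec"],c["tvec"],K(c),None)[0].reshape(-1,2)
E
python3 - <<'E'
from h import *
for n in ("top","scene"):
    ctrl.get_image(n)
    for k,z in (("block_1",0),("spares_tray",0),("tamper_1",4),("shaker_1",4),("jar_1",4)):
        for d in ctrl.pinpoint(k,n): print(n,k,onz(n,d["uv"],z)[:2].round(),round(d["score"],2))
    for k,z,s in (("block_1",38,(86,214)),("spares_tray",18,(130,170))):
        for d in ctrl.outline_of(k,n):
            if d["score"]<.4: continue
            m=d["pixels"].astype(np.uint8); cs=max(cv2.findContours(m,0,1)[0],key=cv2.contourArea)[:,0]
            P=np.array([onz(n,p,z)[:2] for p in cs],np.float32)
            r=cv2.minAreaRect(P); print(n,k,"rect",np.round(r[0]),np.round(r[1]),round(r[2],1))
E
```

```text
top block_1 [582. 247.] 0.87
top block_1 [ 564. -267.] 0.8
top spares_tray [599. -13.] 0.58
top tamper_1 [694. 211.] 0.94
top tamper_1 [714. 309.] 0.69
top tamper_1 [ 409. -128.] 0.68
top tamper_1 [437.  -1.] 0.67
top shaker_1 [ 412. -260.] 0.73
top jar_1 [ 568. -262.] 0.76
top jar_1 [445. 110.] 0.74
top jar_1 [ 410. -133.] 0.17
top block_1 rect [ 564. -270.] [ 93. 224.] 1.2
top block_1 rect [587. 251.] [ 91. 215.] 0.2
top spares_tray rect [591.  -8.] [134. 172.] 5.5
scene block_1 [585. 254.] 0.72
scene block_1 [ 561. -255.] 0.61
scene spares_tray [580.  -9.] 0.87
scene tamper_1 [ 416. -122.] 0.81
scene tamper_1 [437.  -4.] 0.8
scene tamper_1 [699. 223.] 0.73
scene tamper_1 [709. 314.] 0.56
scene shaker_1 [ 413. -267.] 0.88
scene shaker_1 [582. 330.] 0.74
scene shaker_1 [583. -10.] 0.46
scene jar_1 [439. 110.] 0.84
scene jar_1 [ 565. -270.] 0.77
scene block_1 rect [581. 256.] [105. 226.] 0.5
scene block_1 rect [ 559. -256.] [104. 249.] 0.2
scene block_1 rect [577.  14.] [133. 174.] 3.9
scene spares_tray rect [588.  -3.] [138. 190.] 3.6
```

```bash
cat > ov.py <<'E'
from h import *
def local(pose,pts):
    x,y,a=pose; c,s=np.cos(a),np.sin(a); p=np.array(pts,float)
    return np.c_[x+c*p[:,0]-s*p[:,1],y+s*p[:,0]+c*p[:,1],p[:,2]]
T=np.linspace(0,2*np.pi,60)
def circ(cx,cy,r,z): return np.c_[cx+r*np.cos(T),cy+r*np.sin(T),0*T+z]
def rect(a,b,z): return [(-a,-b,z),(a,-b,z),(a,b,z),(-a,b,z),(-a,-b,z)]
def block(p): return [local(p,q) for q in (rect(43,107,38),rect(43,107,0),circ(0,-65,37,38),circ(0,7,30,38),circ(0,72,30,38))]
def overlay(name,im,curves,s,off,cal=None):
    big=cv2.resize(im,None,fx=s,fy=s,interpolation=cv2.INTER_CUBIC)[:,:,::-1].copy()
    for C in curves:
        q=((proj(name,C,cal)-off+.5)*s-.5).round().astype(np.int32); cv2.polylines(big,[q],False,(255,255,0),1)
    return big
E
python3 - <<'E'
from ov import *
im=ctrl.get_image("top")
L=(583,251,0.);R=(563,-268,0.0);t=(590,-9,.09)
crop=lambda u,v,w,h:(im[v:v+h,u:u+w],np.array([u,v]))
tr=[local(t,rect(65,85,18))]
rows=[]
a,o=crop(145,165,150,60); A=overlay("top",a,block(L)+tr,5,o)
b,o=crop(290,165,150,60); B=overlay("top",b,block(R)+tr,5,o)
cv2.imwrite("pics/ov1.png",np.vstack([A,B]))
E
```

```text
(no output)
```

View pics/ov1.png

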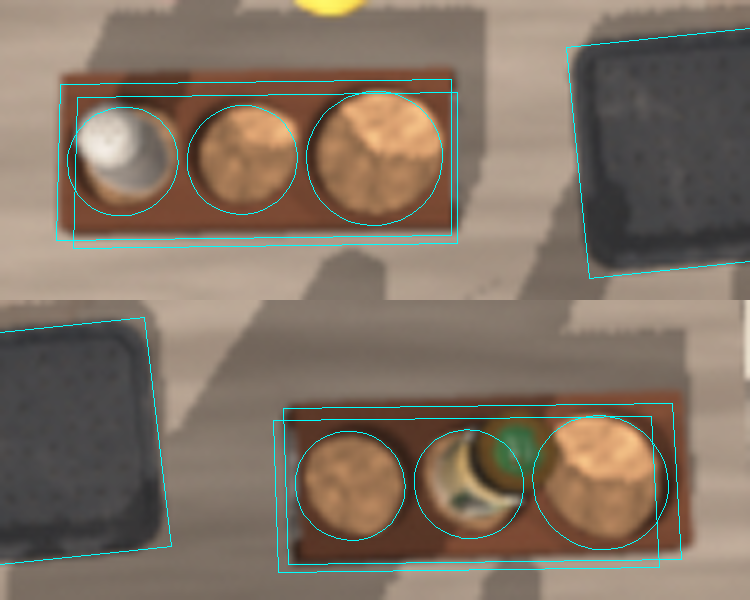

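Both blocks have their seat to the right (-y), so yaw is about 0. The overlay needs small shifts: left to about (587,249.5,0), right to about (567.5,-271.5,0.018). Next I fit the mat objects from their outlines.

```bash
cat > fit.py <<'E'
from ov import *
from scipy.optimize import minimize
PROF={"tamper_1":[(29,0,30),(19,55,87)],"shaker_1":[(22,0,74),(15,74,90)],"jar_1":[(22,0,105)]}
def render(n,k,x,y,z,cal):
    m=np.zeros((420,560),np.uint8)
    parts=list(PROF[k])
    if k=="tamper_1": parts.append((11,25,60))
    for r,a,b in parts:
        P=np.r_[circ(x,y,r,z+a),circ(x,y,r,z+b)]; q=proj(n,P,cal)
        cv2.fillConvexPoly(m,cv2.convexHull((q*16).round().astype(np.int32)),1,shift=4)
    return m>0
def fit(k,x,y,z=4,cams=("top","scene"),outs=None):
    cal={n:ctrl.get_calibration(n) for n in cams}; obs={}
    for n in cams:
        p0=proj(n,[(x,y,z+45)],cal[n])[0]
        c=[d["pixels"] for d in outs[n,k] if d["score"]>.3]
        c=[(np.hypot(*(np.argwhere(m)[:,::-1].mean(0)-p0)),m) for m in c]
        c=[t for t in c if t[0]<20]
        if c: obs[n]=min(c,key=lambda t:t[0])[1]
    f=lambda p: sum((lambda A,B:1-(A&B).sum()/(A|B).sum())(render(n,k,*p,z,cal[n]),m) for n,m in obs.items())/max(1,len(obs))
    res={}
    for sub in [list(obs)]+[[n] for n in obs]:
        g=lambda p: sum((lambda A,B:1-(A&B).sum()/(A|B).sum())(render(n,k,*p,z,cal[n]),obs[n]) for n in sub)/len(sub)
        r=minimize(g,(x,y),method="Nelder-Mead",options={"initial_simplex":[(x,y),(x+12,y+3),(x-3,y+12)],"xatol":.2,"fatol":1e-4})
        res["+".join(sub)]=(r.x.round(1).tolist(),round(1-r.fun,2))
    return res
def outs(cams=("top","scene")):
    o={}
    for n in cams:
        ctrl.get_image(n)
        for k in PROF: o[n,k]=ctrl.outline_of(k,n)
    return o
E
python3 - <<'E'
from fit import *
o=outs()
jl=onz("top",(193,267),60)[:2]
for k,x,y in (("jar_1",*jl),("jar_1",442,110),("tamper_1",437,-2),("tamper_1",412,-125),("shaker_1",412,-263),("shaker_1",587,322),("jar_1",567,-264)):
    print(k,fit(k,x,y,outs=o))
E
```

```text
jar_1 {'top+scene': ([393.2, 255.0], np.float64(0.91)), 'top': ([393.2, 253.0], np.float64(0.9)), 'scene': ([394.2, 252.8], np.float64(0.92))}
jar_1 {'scene': ([441.9, 111.5], np.float64(0.93))}
tamper_1 {'top+scene': ([444.2, 1.9], np.float64(0.79)), 'top': ([444.3, 2.0], np.float64(0.84)), 'scene': ([441.9, 3.0], np.float64(0.75))}
tamper_1 {'top+scene': ([418.3, -131.9], np.float64(0.79)), 'top': ([415.5, -129.1], np.float64(0.79)), 'scene': ([417.0, -129.2], np.float64(0.8))}
shaker_1 {'top+scene': ([414.7, -251.2], np.float64(0.74)), 'top': ([414.7, -246.6], np.float64(0.74)), 'scene': ([417.3, -256.9], np.float64(0.76))}
shaker_1 {'top+scene': ([590.7, 319.1], np.float64(0.73)), 'top': ([588.5, 324.2], np.float64(0.73)), 'scene': ([592.1, 317.5], np.float64(0.74))}
jar_1 {'top+scene': ([570.9, -270.6], np.float64(0.83)), 'top': ([569.4, -269.6], np.float64(0.9)), 'scene': ([579.7, -285.3], np.float64(0.81))}
```

```bash
python3 - <<'E'
from fit import *
obj=[("jar_1",393.5,253.5),("jar_1",442,111.5),("tamper_1",443.5,2.3),("tamper_1",416.5,-130),("shaker_1",415,-254)]
cv=[circ(x,y,r,4+z) for k,x,y in obj for r,a,b in PROF[k] for z in (a,b)]+[q for p in ((587,249.5,0),(567.5,-271.5,.018)) for q in block(p)[:1]+block(p)[2:]]
im=ctrl.get_image("top"); A=overlay("top",im[175:290,160:440][:, :],cv,2.8,np.array([160,175]))
im=ctrl.get_image("scene"); B=overlay("scene",im[135:225,270:420],cv,3,np.array([270,135]))
C=overlay("scene",im[215:305,150:275],cv,2.6,np.array([150,215]))
w=784; row=np.zeros((270,w,3),np.uint8); row[:270,:450]=B; row[:C.shape[0],455:455+C.shape[1]]=C[:, :329]
A=A[:, :w]; 
cv2.imwrite("pics/ov2.png",np.vstack([A,row]))
E
```

```text
(no output)
```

View pics/ov2.png

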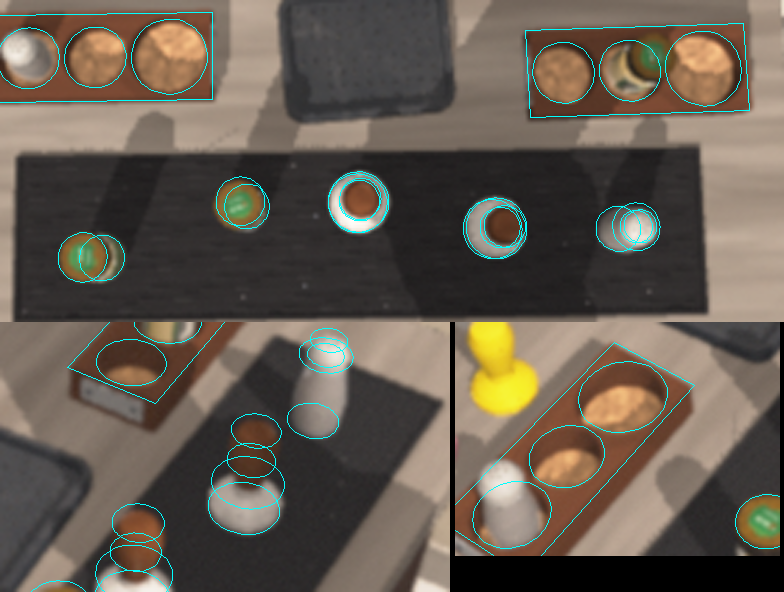

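The overlays match the holes, the mat objects and the caps, so I'm going to the first tamper at (416.5,-130).

>>> {"api": "apply_moves", "payload": {"targets": [{"tx": 0.02,"ty": 0.045,"tz": 0,"spin": 8},{"tx": 0.04,"ty": 0.085,"tz": 0,"spin": 16},{"tx": 0.06,"ty": 0.13,"tz": 0,"spin": 24},{"tx": 0.08,"ty": 0.17,"tz": 0,"spin": 32},{"tx": 0.1,"ty": 0.215,"tz": 0,"spin": 40},{"tx": 0.12,"ty": 0.255,"tz": 0,"spin": 48},{"tx": 0.14,"ty": 0.3,"tz": 0,"spin": 56},{"tx": 0.16,"ty": 0.34,"tz": 0,"spin": 64}], "gripper": -1}}

```text
t: 2.75
ee_pos: [361.6, -249.8, 222.9]
orientation: [2.351, 2.083, 0.0]
ft_force: [0.3, -0.3, 0.3]
width: 87.7
grasp_force: 0.0
```

>>> {"api": "apply_moves", "payload": {"targets": [{"tx": 0.0183,"ty": 0.04,"tz": 0,"spin": 3},{"tx": 0.0367,"ty": 0.08,"tz": 0,"spin": 6},{"tx": 0.0553,"ty": 0.1217,"tz": -0.01,"spin": 7},{"tx": 0.0553,"ty": 0.1217,"tz": -0.04,"spin": 7},{"tx": 0.0553,"ty": 0.1217,"tz": -0.07,"spin": 7},{"tx": 0.0553,"ty": 0.1217,"tz": -0.09,"spin": 7},{"tx": 0.0553,"ty": 0.1217,"tz": -0.095,"spin": 7},{"tx": 0.0553,"ty": 0.1217,"tz": -0.095,"spin": 7}]}}

```text
t: 3.55
ee_pos: [416.3, -130.0, 127.4]
orientation: [-2.225, -2.216, 0.001]
ft_force: [0.6, -0.3, 0.2]
width: 87.8
grasp_force: 0.0
```

```bash
python3 - <<'E'
from fit import *
im=ctrl.get_image("wrist"); cal=ctrl.get_calibration("wrist")
o=ctrl.get_obs(); print(o["ee_pos"],o["orientation"])
cv=[circ(416.5,-130,29,34),circ(416.5,-130,29,4),circ(416.5,-130,19,70)]
cv2.imwrite("pics/w1.png",overlay("wrist",im,cv,1.4,np.zeros(2),cal))
E
```

```text
[ 416.84447229 -130.19161557  128.08396462] [2.22581415e+00 2.21683105e+00 1.47529948e-04]
```

View pics/w1.png

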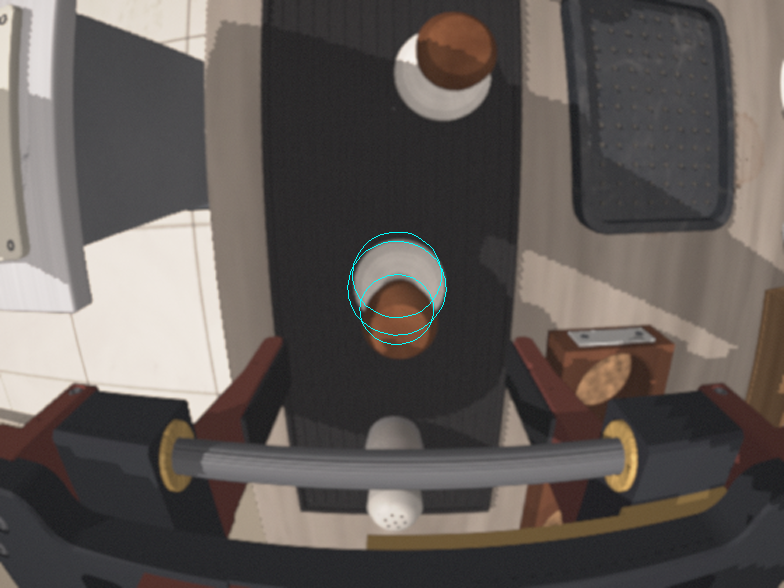

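The foot is seen about 2-3 mm off the prediction (401,283 against 397,281), so I shift slightly to (418,-131.5) and descend.

>>> {"api": "apply_moves", "payload": {"targets": [{"tx": 0.0015,"ty": -0.0015,"tz": -0.015,"spin": 0},{"tx": 0.0015,"ty": -0.0015,"tz": -0.035,"spin": 0},{"tx": 0.0015,"ty": -0.0015,"tz": -0.055,"spin": 0},{"tx": 0.0015,"ty": -0.0015,"tz": -0.07,"spin": 0},{"tx": 0.0015,"ty": -0.0015,"tz": -0.076,"spin": 0},{"tx": 0.0015,"ty": -0.0015,"tz": -0.076,"spin": 0},{"tx": 0.0015,"ty": -0.0015,"tz": -0.076,"spin": 0},{"tx": 0.0015,"ty": -0.0015,"tz": -0.076,"spin": 0}]}}

```text
t: 4.4
ee_pos: [418.8, -131.8, 52.6]
orientation: [2.225, 2.216, 0.001]
ft_force: [1.4, 0.6, 0.1]
width: 87.5
grasp_force: 0.0
```

>>> {"api": "apply_moves", "payload": {"targets": [{"tx": 0,"ty": 0,"tz": 0,"spin": 0},{"tx": 0,"ty": 0,"tz": 0,"spin": 0},{"tx": 0,"ty": 0,"tz": 0,"spin": 0},{"tx": 0,"ty": 0,"tz": 0,"spin": 0},{"tx": 0,"ty": 0,"tz": 0,"spin": 0},{"tx": 0,"ty": 0,"tz": 0,"spin": 0},{"tx": 0,"ty": 0,"tz": 0,"spin": 0},{"tx": 0,"ty": 0,"tz": 0,"spin": 0}], "gripper": 1}}

```text
t: 5.2
ee_pos: [417.7, -131.4, 51.6]
orientation: [-2.225, -2.217, 0.001]
ft_force: [-1.7, -0.7, 0.6]
width: 36.5
grasp_force: 30.0
```

>>> {"api": "apply_moves", "payload": {"targets": [{"tx": 0,"ty": 0,"tz": 0.015,"spin": 0},{"tx": 0,"ty": 0,"tz": 0.045,"spin": 0},{"tx": 0,"ty": 0,"tz": 0.08,"spin": 0},{"tx": 0,"ty": 0,"tz": 0.11,"spin": 0},{"tx": 0.015,"ty": -0.02,"tz": 0.12,"spin": 0},{"tx": 0.038,"ty": -0.051,"tz": 0.12,"spin": 0},{"tx": 0.06,"ty": -0.082,"tz": 0.12,"spin": 0},{"tx": 0.083,"ty": -0.113,"tz": 0.12,"spin": 0}]}}

```text
t: 6.0
ee_pos: [501.1, -245.3, 171.2]
orientation: [-2.225, -2.217, 0.0]
ft_force: [0.5, 0.2, -4.4]
width: 36.1
grasp_force: 30.0
```

>>> {"api": "apply_moves", "payload": {"targets": [{"tx": 0.023,"ty": -0.031,"tz": 0,"spin": 0},{"tx": 0.046,"ty": -0.062,"tz": 0,"spin": 0},{"tx": 0.061,"ty": -0.083,"tz": 0,"spin": 0},{"tx": 0.0677,"ty": -0.092,"tz": -0.005,"spin": 0},{"tx": 0.0677,"ty": -0.092,"tz": -0.025,"spin": 0},{"tx": 0.0677,"ty": -0.092,"tz": -0.045,"spin": 0},{"tx": 0.0677,"ty": -0.092,"tz": -0.06,"spin": 0},{"tx": 0.0677,"ty": -0.092,"tz": -0.065,"spin": 0}]}}

```text
t: 6.8
ee_pos: [566.9, -335.0, 104.0]
orientation: [-2.222, -2.214, 0.002]
ft_force: [-0.5, 0.4, -4.1]
width: 36.2
grasp_force: 30.0
```

```bash
python3 - <<'E'
from fit import *
im=ctrl.get_image("wrist"); cal=ctrl.get_calibration("wrist")
o=ctrl.get_obs(); print(o["ee_pos"],o["width"])
x,y,z=o["ee_pos"]; b=z-47.3
R=(567.5,-271.5,.018)
cv=block(R)+[circ(x,y,29,b),circ(x,y,29,b+30)]
A=overlay("wrist",im,cv,1.4,np.zeros(2),cal)
cv2.imwrite("pics/w2.png",A)
E
```

```text
[ 567.30904896 -335.24310908  104.31890818] 36.54208817968729
```

View pics/w2.png

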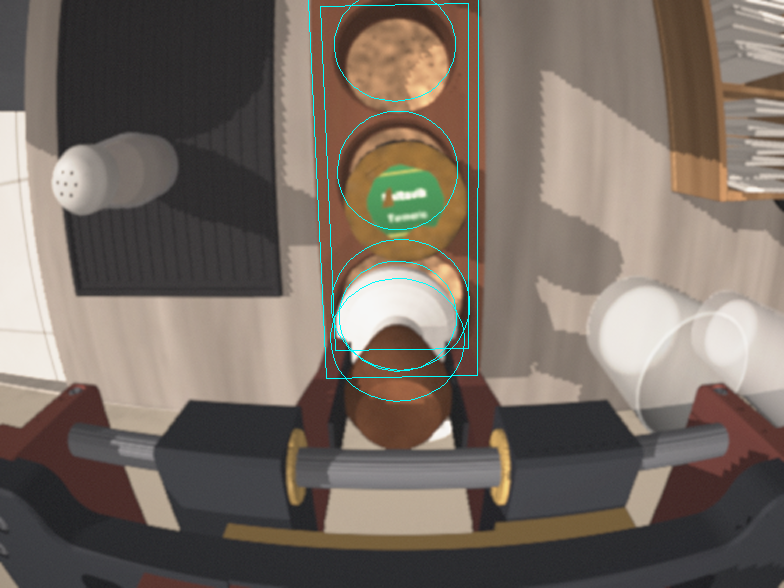

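The block appears about 8 px (about 3.5 mm) further toward -y than modelled, and the foot sits where predicted, so I shift by -3.5 mm in y and lower.

>>> {"api": "apply_moves", "payload": {"targets": [{"tx": 0.001,"ty": -0.0035,"tz": 0,"spin": 0},{"tx": 0.001,"ty": -0.0035,"tz": -0.012,"spin": 0},{"tx": 0.001,"ty": -0.0035,"tz": -0.025,"spin": 0},{"tx": 0.001,"ty": -0.0035,"tz": -0.037,"spin": 0},{"tx": 0.001,"ty": -0.0035,"tz": -0.046,"spin": 0},{"tx": 0.001,"ty": -0.0035,"tz": -0.051,"spin": 0},{"tx": 0.001,"ty": -0.0035,"tz": -0.053,"spin": 0},{"tx": 0.001,"ty": -0.0035,"tz": -0.053,"spin": 0}]}}

```text
t: 7.65
ee_pos: [569.7, -339.9, 53.4]
orientation: [-2.225, -2.217, 0.0]
ft_force: [-0.7, 0.7, -5.1]
width: 36.7
grasp_force: 30.0
```

>>> {"api": "apply_moves", "payload": {"targets": [{"tx": 0,"ty": 0,"tz": -0.001,"spin": 0},{"tx": 0,"ty": 0,"tz": -0.002,"spin": 0},{"tx": 0,"ty": 0,"tz": -0.002,"spin": 0},{"tx": 0,"ty": 0,"tz": -0.002,"spin": 0},{"tx": 0,"ty": 0,"tz": -0.002,"spin": 0},{"tx": 0,"ty": 0,"tz": -0.002,"spin": 0},{"tx": 0,"ty": 0,"tz": -0.002,"spin": 0},{"tx": 0,"ty": 0,"tz": -0.002,"spin": 0}]}}

```text
t: 8.45
ee_pos: [569.8, -340.0, 51.8]
orientation: [2.226, 2.217, 0.0]
ft_force: [-0.4, 0.0, -4.4]
width: 36.5
grasp_force: 30.0
```

>>> {"api": "apply_moves", "payload": {"targets": [{"tx": 0,"ty": 0,"tz": 0,"spin": 0},{"tx": 0,"ty": 0,"tz": 0,"spin": 0},{"tx": 0,"ty": 0,"tz": 0,"spin": 0},{"tx": 0,"ty": 0,"tz": 0,"spin": 0},{"tx": 0,"ty": 0,"tz": 0,"spin": 0},{"tx": 0,"ty": 0,"tz": 0,"spin": 0},{"tx": 0,"ty": 0,"tz": 0,"spin": 0},{"tx": 0,"ty": 0,"tz": 0,"spin": 0}], "gripper": -1}}

```text
t: 9.25
ee_pos: [569.8, -340.0, 51.7]
orientation: [2.226, 2.217, 0.0]
ft_force: [0.3, -0.1, -0.1]
width: 87.0
grasp_force: 0.0
```

>>> {"api": "apply_moves", "payload": {"targets": [{"tx": 0,"ty": 0,"tz": 0.02,"spin": 0},{"tx": 0,"ty": 0,"tz": 0.055,"spin": 0},{"tx": 0,"ty": 0,"tz": 0.09,"spin": 0},{"tx": -0.02,"ty": 0.011,"tz": 0.1,"spin": 0},{"tx": -0.06,"ty": 0.033,"tz": 0.1,"spin": 0},{"tx": -0.1,"ty": 0.055,"tz": 0.1,"spin": 0},{"tx": -0.135,"ty": 0.075,"tz": 0.1,"spin": 0},{"tx": -0.1547,"ty": 0.086,"tz": 0.1,"spin": 0}]}}

```text
t: 10.05
ee_pos: [411.9, -252.1, 151.5]
orientation: [-2.224, -2.216, 0.001]
ft_force: [-0.0, 0.1, 0.4]
width: 87.6
grasp_force: 0.0
```

```bash
python3 - <<'E'
from fit import *
im=ctrl.get_image("wrist"); cal=ctrl.get_calibration("wrist")
o=ctrl.get_obs(); print(o["ee_pos"],o["width"])
R=(567.5,-271.5,.018)
cv=block(R)[:1]+block(R)[2:]+[circ(415,-254,22,4),circ(415,-254,22,78),circ(568.7,-336.5,29,34)]
A=overlay("wrist",im,cv,1.4,np.zeros(2),cal)
cv2.imwrite("pics/w3.png",A)
E
```

```text
[ 409.61597834 -250.71721873  151.12550807] 87.73290873939753
```

View pics/w3.png

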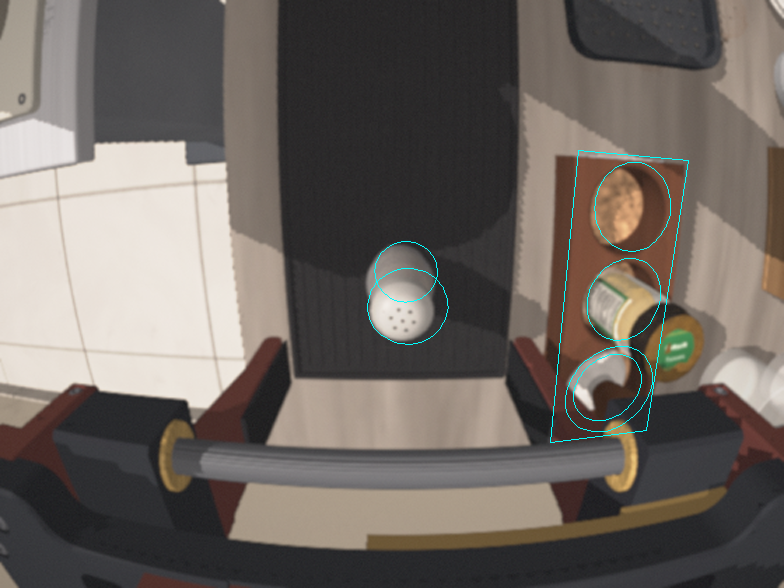

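The arm was still settling during that picture, so everything is offset by about 6 px. I'll repeat the measurement at rest, numerically.

```bash
cat > w.py <<'E'
from fit import *
def wfit(*items):
    for _ in range(6): ctrl.get_image("wrist")
    cal0=ctrl.get_calibration("wrist"); ctrl.get_image("wrist"); o=ctrl.get_obs(); print("tcp",o["ee_pos"].round(1),"t",round(o["t"],1))
    outs={("wrist",k):ctrl.outline_of(k,"wrist") for k in {i[0] for i in items}}
    for k,x,y in items: print(k,fit(k,x,y,cams=("wrist",),outs=outs))
E
python3 -c "
from w import *
wfit(('shaker_1',415,-254),('jar_1',567.5,-268),('tamper_1',569,-338))"
```

```text
tcp [ 416.2 -254.7  151.7] t 10.4
shaker_1 {'wrist': ([412.5, -252.6], np.float64(0.79))}
jar_1 {'wrist': ([568.7, -271.2], np.float64(0.92))}
tamper_1 {'wrist': ([576.8, -348.0], np.float64(0.39))}
```

>>> {"api": "apply_moves", "payload": {"targets": [{"tx": -0.001,"ty": 0,"tz": -0.02,"spin": 0},{"tx": -0.001,"ty": 0,"tz": -0.045,"spin": 0},{"tx": -0.001,"ty": 0,"tz": -0.07,"spin": 0},{"tx": -0.001,"ty": 0,"tz": -0.09,"spin": 0},{"tx": -0.001,"ty": 0,"tz": -0.098,"spin": 0},{"tx": -0.001,"ty": 0,"tz": -0.098,"spin": 0},{"tx": -0.001,"ty": 0,"tz": -0.098,"spin": 0},{"tx": -0.001,"ty": 0,"tz": -0.098,"spin": 0}]}}

```text
t: 11.4
ee_pos: [414.7, -254.4, 54.6]
orientation: [2.224, 2.216, 0.001]
ft_force: [-0.8, 0.4, 0.7]
width: 87.5
grasp_force: 0.0
```

>>> {"api": "apply_moves", "payload": {"targets": [{"tx": 0,"ty": 0,"tz": 0,"spin": 0},{"tx": 0,"ty": 0,"tz": 0,"spin": 0},{"tx": 0,"ty": 0,"tz": 0,"spin": 0},{"tx": 0,"ty": 0,"tz": 0,"spin": 0},{"tx": 0,"ty": 0,"tz": 0,"spin": 0},{"tx": 0,"ty": 0,"tz": 0,"spin": 0},{"tx": 0,"ty": 0,"tz": 0,"spin": 0},{"tx": 0,"ty": 0,"tz": 0,"spin": 0}], "gripper": 1}}

```text
t: 12.2
ee_pos: [413.9, -253.9, 53.6]
orientation: [-2.225, -2.217, 0.0]
ft_force: [-0.6, -0.6, 0.4]
width: 35.1
grasp_force: 29.6
```

>>> {"api": "apply_moves", "payload": {"targets": [{"tx": 0,"ty": 0,"tz": 0.015,"spin": 0},{"tx": 0,"ty": 0,"tz": 0.045,"spin": 0},{"tx": 0,"ty": 0,"tz": 0.08,"spin": 0},{"tx": 0.015,"ty": 0.008,"tz": 0.1,"spin": 0},{"tx": 0.045,"ty": 0.02,"tz": 0.1,"spin": 0},{"tx": 0.08,"ty": 0.03,"tz": 0.1,"spin": 0},{"tx": 0.115,"ty": 0.04,"tz": 0.1,"spin": 0},{"tx": 0.14,"ty": 0.05,"tz": 0.1,"spin": 0}]}}

```text
t: 13.0
ee_pos: [556.0, -203.4, 153.7]
orientation: [2.225, 2.217, 0.001]
ft_force: [0.1, 0.7, -1.2]
width: 35.1
grasp_force: 29.5
```

>>> {"api": "apply_moves", "payload": {"targets": [{"tx": 0.01,"ty": 0.003,"tz": 0,"spin": 0},{"tx": 0.0125,"ty": 0.0035,"tz": -0.01,"spin": 0},{"tx": 0.0125,"ty": 0.0035,"tz": -0.03,"spin": 0},{"tx": 0.0125,"ty": 0.0035,"tz": -0.042,"spin": 0},{"tx": 0.0125,"ty": 0.0035,"tz": -0.045,"spin": 0},{"tx": 0.0125,"ty": 0.0035,"tz": -0.045,"spin": 0},{"tx": 0.0125,"ty": 0.0035,"tz": -0.045,"spin": 0},{"tx": 0.0125,"ty": 0.0035,"tz": -0.045,"spin": 0}]}}

```text
t: 13.8
ee_pos: [566.9, -200.8, 109.4]
orientation: [2.225, 2.216, 0.001]
ft_force: [-0.6, 0.6, -0.8]
width: 34.8
grasp_force: 29.5
```

```bash
python3 - <<'E'
from fit import *
for _ in range(3): ctrl.get_image("wrist")
cal=ctrl.get_calibration("wrist"); im=ctrl.get_image("wrist")
o=ctrl.get_obs(); print(o["ee_pos"],o["width"])
x,y,z=o["ee_pos"]; b=z-49.3
R=(567.5,-271.5,.018)
cv=block(R)[:1]+block(R)[2:]+[circ(x,y,22,b),circ(x,y,22,b+74),circ(569.7,-340,29,34)]
A=overlay("wrist",im,cv,1.4,np.zeros(2),cal)
s=ctrl.get_image("scene"); B=overlay("scene",s[60:200,240:420],block(R)[:1]+block(R)[2:],3,np.array([240,60]))
cv2.imwrite("pics/w4.png",A[150:]);cv2.imwrite("pics/s4.png",B)
E
```

```text
[ 566.81552978 -200.5777182   109.16851838] 34.85049967560636
```

View pics/w4.png

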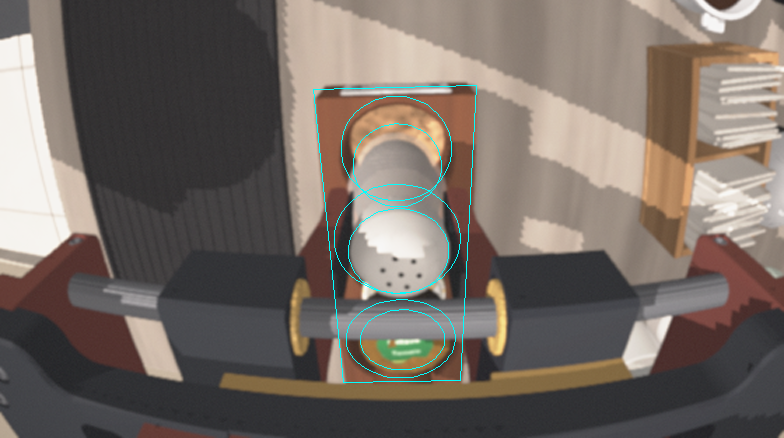

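View pics/s4.png

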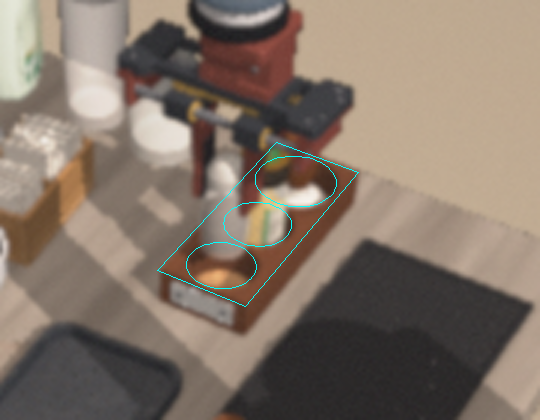

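The scene view shows the shaker lined up with the free pocket within a few mm, while the wrist view suggests about +3 mm in y. I shift +2 mm and lower slowly.

>>> {"api": "apply_moves", "payload": {"targets": [{"tx": 0,"ty": 0.002,"tz": -0.01,"spin": 0},{"tx": 0,"ty": 0.002,"tz": -0.02,"spin": 0},{"tx": 0,"ty": 0.002,"tz": -0.03,"spin": 0},{"tx": 0,"ty": 0.002,"tz": -0.04,"spin": 0},{"tx": 0,"ty": 0.002,"tz": -0.048,"spin": 0},{"tx": 0,"ty": 0.002,"tz": -0.053,"spin": 0},{"tx": 0,"ty": 0.002,"tz": -0.0545,"spin": 0},{"tx": 0,"ty": 0.002,"tz": -0.0545,"spin": 0}]}}

```text
t: 14.85
ee_pos: [566.6, -198.5, 54.1]
orientation: [-2.226, -2.217, 0.0]
ft_force: [0.8, 0.1, -1.4]
width: 34.6
grasp_force: 29.5
```

>>> {"api": "apply_moves", "payload": {"targets": [{"tx": 0,"ty": 0,"tz": 0,"spin": 0},{"tx": 0,"ty": 0,"tz": 0,"spin": 0},{"tx": 0,"ty": 0,"tz": 0,"spin": 0},{"tx": 0,"ty": 0,"tz": 0,"spin": 0},{"tx": 0,"ty": 0,"tz": 0,"spin": 0},{"tx": 0,"ty": 0,"tz": 0,"spin": 0},{"tx": 0,"ty": 0,"tz": 0,"spin": 0},{"tx": 0,"ty": 0,"tz": 0,"spin": 0}]}}

```text
t: 15.65
ee_pos: [566.5, -198.5, 54.2]
orientation: [-2.226, -2.217, 0.0]
ft_force: [-0.6, -0.4, -1.0]
width: 34.6
grasp_force: 29.5
```

>>> {"api": "apply_moves", "payload": {"targets": [{"tx": 0,"ty": 0,"tz": -0.0005,"spin": 0},{"tx": 0,"ty": 0,"tz": -0.0005,"spin": 0},{"tx": 0,"ty": 0,"tz": -0.0005,"spin": 0},{"tx": 0,"ty": 0,"tz": -0.0005,"spin": 0},{"tx": 0,"ty": 0,"tz": -0.0005,"spin": 0},{"tx": 0,"ty": 0,"tz": -0.0005,"spin": 0},{"tx": 0,"ty": 0,"tz": -0.0005,"spin": 0},{"tx": 0,"ty": 0,"tz": 0.005,"spin": 0}], "gripper": -1}}

```text
t: 16.45
ee_pos: [566.0, -198.3, 58.8]
orientation: [-2.225, -2.216, 0.001]
ft_force: [-0.0, 0.5, 0.6]
width: 87.6
grasp_force: 0.0
```

>>> {"api": "apply_moves", "payload": {"targets": [{"tx": 0,"ty": 0,"tz": 0.03,"spin": 0},{"tx": 0,"ty": 0,"tz": 0.065,"spin": 0},{"tx": -0.01,"ty": 0.015,"tz": 0.09,"spin": 0},{"tx": -0.033,"ty": 0.055,"tz": 0.09,"spin": 0},{"tx": -0.057,"ty": 0.095,"tz": 0.09,"spin": 0},{"tx": -0.082,"ty": 0.135,"tz": 0.09,"spin": 0},{"tx": -0.105,"ty": 0.172,"tz": 0.09,"spin": 0},{"tx": -0.123,"ty": 0.201,"tz": 0.09,"spin": 0}]}}

```text
t: 17.25
ee_pos: [441.9, 4.1, 149.6]
orientation: [-2.225, -2.218, -0.0]
ft_force: [0.8, -0.3, 0.6]
width: 87.7
grasp_force: 0.0
```

```bash
python3 -c "
from w import *
wfit(('tamper_1',443.5,2.3),('jar_1',442,111.5))
o=outs(); print(fit('shaker_1',566,-199,outs=o),fit('tamper_1',569,-338,outs=o))"
```

```text
tcp [444.6   1.8 149.5] t 17.6
tamper_1 {'wrist': ([444.1, 5.3], np.float64(0.82))}
jar_1 {'wrist': ([438.7, 111.0], np.float64(0.95))}
{'top+scene': ([565.0, -196.0], np.float64(0.44)), 'top': ([565.0, -196.1], np.float64(0.78)), 'scene': ([570.6, -201.4], np.float64(0.11))} {'top': ([563.6, -335.4], np.float64(0.74))}
```

>>> {"api": "apply_moves", "payload": {"targets": [{"tx": 0,"ty": 0.001,"tz": -0.02,"spin": 0},{"tx": 0,"ty": 0.001,"tz": -0.045,"spin": 0},{"tx": 0,"ty": 0.001,"tz": -0.07,"spin": 0},{"tx": 0,"ty": 0.001,"tz": -0.09,"spin": 0},{"tx": 0,"ty": 0.001,"tz": -0.0975,"spin": 0},{"tx": 0,"ty": 0.001,"tz": -0.0975,"spin": 0},{"tx": 0,"ty": 0.001,"tz": -0.0975,"spin": 0},{"tx": 0,"ty": 0.001,"tz": -0.0975,"spin": 0}]}}

```text
t: 18.9
ee_pos: [444.3, 3.5, 52.6]
orientation: [2.225, 2.216, 0.002]
ft_force: [0.5, 0.5, 0.1]
width: 87.4
grasp_force: 0.0
```

>>> {"api": "apply_moves", "payload": {"targets": [{"tx": 0,"ty": 0,"tz": 0,"spin": 0},{"tx": 0,"ty": 0,"tz": 0,"spin": 0},{"tx": 0,"ty": 0,"tz": 0,"spin": 0},{"tx": 0,"ty": 0,"tz": 0,"spin": 0},{"tx": 0,"ty": 0,"tz": 0,"spin": 0},{"tx": 0,"ty": 0,"tz": 0,"spin": 0},{"tx": 0,"ty": 0,"tz": 0,"spin": 0},{"tx": 0,"ty": 0,"tz": 0,"spin": 0}], "gripper": 1}}

```text
t: 19.7
ee_pos: [443.3, 3.5, 51.6]
orientation: [-2.225, -2.217, 0.001]
ft_force: [-0.2, 1.0, 1.3]
width: 35.8
grasp_force: 30.0
```

>>> {"api": "apply_moves", "payload": {"targets": [{"tx": 0,"ty": 0,"tz": 0.015,"spin": 0},{"tx": 0,"ty": 0,"tz": 0.045,"spin": 0},{"tx": 0,"ty": 0,"tz": 0.08,"spin": 0},{"tx": 0.008,"ty": 0.01,"tz": 0.1,"spin": 0},{"tx": 0.027,"ty": 0.034,"tz": 0.1,"spin": 0},{"tx": 0.05,"ty": 0.063,"tz": 0.1,"spin": 0},{"tx": 0.073,"ty": 0.092,"tz": 0.1,"spin": 0},{"tx": 0.096,"ty": 0.121,"tz": 0.1,"spin": 0}]}}

```text
t: 20.5
ee_pos: [539.6, 125.5, 151.1]
orientation: [-2.225, -2.217, 0.002]
ft_force: [0.6, -1.0, -4.3]
width: 35.9
grasp_force: 30.0
```

>>> {"api": "apply_moves", "payload": {"targets": [{"tx": 0.022,"ty": 0.028,"tz": 0,"spin": 0},{"tx": 0.038,"ty": 0.048,"tz": 0,"spin": 0},{"tx": 0.0475,"ty": 0.06,"tz": -0.005,"spin": 0},{"tx": 0.0475,"ty": 0.06,"tz": -0.02,"spin": 0},{"tx": 0.0475,"ty": 0.06,"tz": -0.035,"spin": 0},{"tx": 0.0475,"ty": 0.06,"tz": -0.043,"spin": 0},{"tx": 0.0475,"ty": 0.06,"tz": -0.045,"spin": 0},{"tx": 0.0475,"ty": 0.06,"tz": -0.045,"spin": 0}]}}

```text
t: 21.3
ee_pos: [586.4, 183.7, 106.0]
orientation: [-2.226, -2.216, 0.002]
ft_force: [-0.4, -0.2, -3.8]
width: 35.9
grasp_force: 30.0
```

```bash
python3 - <<'E'
from fit import *
for _ in range(5): ctrl.get_image("wrist")
cal=ctrl.get_calibration("wrist"); im=ctrl.get_image("wrist")
o=ctrl.get_obs(); print(o["ee_pos"],o["width"])
x,y,z=o["ee_pos"]; b=z-47.3
L=(587,249.5,0)
cv=block(L)[:1]+block(L)[2:]+[circ(x,y,29,b),circ(x,y,29,b+30)]
A=overlay("wrist",im,cv,1.4,np.zeros(2),cal)
cv2.imwrite("pics/w5.png",A)
E
```

```text
[587.4082559  184.54187543 107.31288656] 36.134325997615846
```

View pics/w5.png

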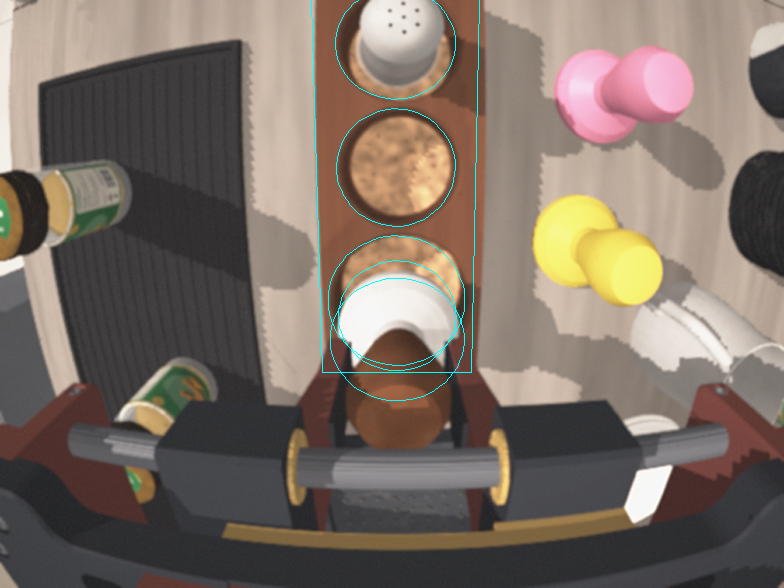

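The hole overlays fit well, with the block about +1 mm in x. The foot shows about 12 px (up to 5 mm) low, so I move +2.5 mm in y and +1 mm in x and lower.

>>> {"api": "apply_moves", "payload": {"targets": [{"tx": 0.001,"ty": 0.0025,"tz": 0,"spin": 0},{"tx": 0.001,"ty": 0.0025,"tz": -0.01,"spin": 0},{"tx": 0.001,"ty": 0.0025,"tz": -0.022,"spin": 0},{"tx": 0.001,"ty": 0.0025,"tz": -0.034,"spin": 0},{"tx": 0.001,"ty": 0.0025,"tz": -0.044,"spin": 0},{"tx": 0.001,"ty": 0.0025,"tz": -0.051,"spin": 0},{"tx": 0.001,"ty": 0.0025,"tz": -0.054,"spin": 0},{"tx": 0.001,"ty": 0.0025,"tz": -0.0545,"spin": 0}]}}

```text
t: 22.4
ee_pos: [588.0, 187.0, 51.9]
orientation: [-2.226, -2.217, 0.001]
ft_force: [-0.1, 0.1, -3.1]
width: 36.3
grasp_force: 30.0
```

>>> {"api": "apply_moves", "payload": {"targets": [{"tx": 0,"ty": 0,"tz": 0,"spin": 0},{"tx": 0,"ty": 0,"tz": 0,"spin": 0},{"tx": 0,"ty": 0,"tz": -0.0005,"spin": 0},{"tx": 0,"ty": 0,"tz": -0.0005,"spin": 0},{"tx": 0,"ty": 0,"tz": -0.0005,"spin": 0},{"tx": 0,"ty": 0,"tz": -0.0005,"spin": 0},{"tx": 0,"ty": 0,"tz": -0.0005,"spin": 0},{"tx": 0,"ty": 0,"tz": -0.0005,"spin": 0}]}}

```text
t: 23.2
ee_pos: [588.1, 187.0, 51.7]
orientation: [2.226, 2.217, 0.0]
ft_force: [0.3, 0.1, -3.0]
width: 36.4
grasp_force: 30.0
```

>>> {"api": "apply_moves", "payload": {"targets": [{"tx": 0,"ty": 0,"tz": 0,"spin": 0},{"tx": 0,"ty": 0,"tz": 0,"spin": 0},{"tx": 0,"ty": 0,"tz": 0,"spin": 0},{"tx": 0,"ty": 0,"tz": 0,"spin": 0},{"tx": 0,"ty": 0,"tz": 0,"spin": 0},{"tx": 0,"ty": 0,"tz": 0,"spin": 0},{"tx": 0,"ty": 0,"tz": 0.01,"spin": 0},{"tx": 0,"ty": 0,"tz": 0.03,"spin": 0}], "gripper": -1}}

```text
t: 24.0
ee_pos: [586.9, 186.7, 81.1]
orientation: [-2.225, -2.216, 0.004]
ft_force: [0.2, 0.5, -0.1]
width: 87.8
grasp_force: 0.0
```

>>> {"api": "apply_moves", "payload": {"targets": [{"tx": 0,"ty": 0,"tz": 0.03,"spin": 0},{"tx": 0,"ty": 0,"tz": 0.065,"spin": 0},{"tx": -0.015,"ty": -0.008,"tz": 0.078,"spin": 0},{"tx": -0.05,"ty": -0.026,"tz": 0.078,"spin": 0},{"tx": -0.085,"ty": -0.044,"tz": 0.078,"spin": 0},{"tx": -0.115,"ty": -0.06,"tz": 0.078,"spin": 0},{"tx": -0.138,"ty": -0.071,"tz": 0.078,"spin": 0},{"tx": -0.1475,"ty": -0.0757,"tz": 0.078,"spin": 0}]}}

```text
t: 24.8
ee_pos: [438.4, 110.5, 160.2]
orientation: [-2.226, -2.216, 0.001]
ft_force: [-0.2, -0.2, 0.2]
width: 87.7
grasp_force: 0.0
```

```bash
python3 -c "
from w import *
wfit(('jar_1',440.5,111.5),('jar_1',393.5,253.5))
o=outs(); print(fit('tamper_1',588,186,outs=o))"
```

```text
tcp [441.9 111.8 159.8] t 25.1
jar_1 {'wrist': ([438.4, 112.7], np.float64(0.96))}
jar_1 {'wrist': ([393.2, 250.0], np.float64(0.96))}
{'top+scene': ([588.7, 184.1], np.float64(0.8)), 'top': ([586.3, 183.6], np.float64(0.89)), 'scene': ([597.6, 177.6], np.float64(0.72))}
```

>>> {"api": "apply_moves", "payload": {"targets": [{"tx": -0.001,"ty": 0.0005,"tz": -0.02,"spin": 0},{"tx": -0.001,"ty": 0.0005,"tz": -0.045,"spin": 0},{"tx": -0.001,"ty": 0.0005,"tz": -0.07,"spin": 0},{"tx": -0.001,"ty": 0.0005,"tz": -0.086,"spin": 0},{"tx": -0.001,"ty": 0.0005,"tz": -0.092,"spin": 0},{"tx": -0.001,"ty": 0.0005,"tz": -0.092,"spin": 0},{"tx": -0.001,"ty": 0.0005,"tz": -0.092,"spin": 0},{"tx": -0.001,"ty": 0.0005,"tz": -0.092,"spin": 0}]}}

```text
t: 26.4
ee_pos: [440.3, 112.0, 68.5]
orientation: [2.225, 2.217, 0.002]
ft_force: [0.1, -0.7, 0.7]
width: 88.0
grasp_force: 0.0
```

>>> {"api": "apply_moves", "payload": {"targets": [{"tx": 0,"ty": 0,"tz": 0,"spin": 0},{"tx": 0,"ty": 0,"tz": 0,"spin": 0},{"tx": 0,"ty": 0,"tz": 0,"spin": 0},{"tx": 0,"ty": 0,"tz": 0,"spin": 0},{"tx": 0,"ty": 0,"tz": 0,"spin": 0},{"tx": 0,"ty": 0,"tz": 0,"spin": 0},{"tx": 0,"ty": 0,"tz": 0,"spin": 0},{"tx": 0,"ty": 0,"tz": 0,"spin": 0}], "gripper": 1}}

```text
t: 27.2
ee_pos: [439.5, 111.8, 67.6]
orientation: [-2.226, -2.217, 0.0]
ft_force: [0.6, 0.6, 0.2]
width: 43.9
grasp_force: 30.0
```

>>> {"api": "apply_moves", "payload": {"targets": [{"tx": 0,"ty": 0,"tz": 0.015,"spin": 0},{"tx": 0,"ty": 0,"tz": 0.045,"spin": 0},{"tx": 0.01,"ty": -0.008,"tz": 0.07,"spin": 0},{"tx": 0.033,"ty": -0.026,"tz": 0.08,"spin": 0},{"tx": 0.06,"ty": -0.048,"tz": 0.08,"spin": 0},{"tx": 0.09,"ty": -0.072,"tz": 0.08,"spin": 0},{"tx": 0.12,"ty": -0.096,"tz": 0.08,"spin": 0},{"tx": 0.14,"ty": -0.112,"tz": 0.08,"spin": 0}]}}

```text
t: 28.0
ee_pos: [581.3, -1.8, 147.7]
orientation: [2.226, 2.216, 0.001]
ft_force: [0.4, 1.0, 0.2]
width: 43.9
grasp_force: 30.0
```

>>> {"api": "apply_moves", "payload": {"targets": [{"tx": 0.0105,"ty": -0.0088,"tz": 0,"spin": 0},{"tx": 0.0105,"ty": -0.0088,"tz": -0.015,"spin": 0},{"tx": 0.0105,"ty": -0.0088,"tz": -0.035,"spin": 0},{"tx": 0.0105,"ty": -0.0088,"tz": -0.055,"spin": 0},{"tx": 0.0105,"ty": -0.0088,"tz": -0.068,"spin": 0},{"tx": 0.0105,"ty": -0.0088,"tz": -0.075,"spin": 0},{"tx": 0.0105,"ty": -0.0088,"tz": -0.077,"spin": 0},{"tx": 0.0105,"ty": -0.0088,"tz": -0.077,"spin": 0}]}}

```text
t: 28.8
ee_pos: [589.9, -8.7, 70.8]
orientation: [-2.225, -2.217, 0.0]
ft_force: [0.3, 0.4, 0.1]
width: 43.6
grasp_force: 30.0
```

>>> {"api": "apply_moves", "payload": {"targets": [{"tx": 0,"ty": 0,"tz": -0.0005,"spin": 0},{"tx": 0,"ty": 0,"tz": -0.001,"spin": 0},{"tx": 0,"ty": 0,"tz": -0.001,"spin": 0},{"tx": 0,"ty": 0,"tz": -0.001,"spin": 0},{"tx": 0,"ty": 0,"tz": -0.001,"spin": 0},{"tx": 0,"ty": 0,"tz": -0.001,"spin": 0},{"tx": 0,"ty": 0,"tz": -0.001,"spin": 0},{"tx": 0,"ty": 0,"tz": -0.001,"spin": 0}]}}

```text
t: 29.6
ee_pos: [590.1, -9.0, 69.7]
orientation: [-2.226, -2.217, -0.0]
ft_force: [0.3, 0.2, -0.6]
width: 43.8
grasp_force: 30.0
```

>>> {"api": "apply_moves", "payload": {"targets": [{"tx": 0,"ty": 0,"tz": 0,"spin": 0},{"tx": 0,"ty": 0,"tz": 0,"spin": 0},{"tx": 0,"ty": 0,"tz": 0,"spin": 0},{"tx": 0,"ty": 0,"tz": 0,"spin": 0},{"tx": 0,"ty": 0,"tz": 0,"spin": 0},{"tx": 0,"ty": 0,"tz": 0,"spin": 0},{"tx": 0,"ty": 0,"tz": 0.01,"spin": 0},{"tx": 0,"ty": 0,"tz": 0.035,"spin": 0}], "gripper": -1}}

```text
t: 30.4
ee_pos: [588.5, -9.0, 103.7]
orientation: [-2.224, -2.215, 0.004]
ft_force: [0.1, -0.3, -0.0]
width: 87.9
grasp_force: 0.0
```

>>> {"api": "apply_moves", "payload": {"targets": [{"tx": 0,"ty": 0,"tz": 0.03,"spin": 0},{"tx": -0.01,"ty": 0.015,"tz": 0.055,"spin": 0},{"tx": -0.035,"ty": 0.047,"tz": 0.055,"spin": 0},{"tx": -0.062,"ty": 0.083,"tz": 0.055,"spin": 0},{"tx": -0.089,"ty": 0.119,"tz": 0.055,"spin": 0},{"tx": -0.116,"ty": 0.155,"tz": 0.055,"spin": 0},{"tx": -0.143,"ty": 0.191,"tz": 0.055,"spin": 0},{"tx": -0.168,"ty": 0.224,"tz": 0.055,"spin": 0}]}}

```text
t: 31.2
ee_pos: [420.9, 216.4, 160.5]
orientation: [2.226, 2.217, 0.002]
ft_force: [0.9, 0.0, -0.1]
width: 87.9
grasp_force: 0.0
```

>>> {"api": "apply_moves", "payload": {"targets": [{"tx": -0.015,"ty": 0.02,"tz": 0,"spin": 0},{"tx": -0.025,"ty": 0.033,"tz": 0,"spin": 0},{"tx": -0.0286,"ty": 0.0375,"tz": 0,"spin": 0},{"tx": -0.0286,"ty": 0.0375,"tz": -0.01,"spin": 0},{"tx": -0.0286,"ty": 0.0375,"tz": -0.02,"spin": 0},{"tx": -0.0286,"ty": 0.0375,"tz": -0.02,"spin": 0},{"tx": -0.0286,"ty": 0.0375,"tz": -0.02,"spin": 0},{"tx": -0.0286,"ty": 0.0375,"tz": -0.02,"spin": 0}]}}

```text
t: 32.0
ee_pos: [393.8, 252.1, 139.6]
orientation: [-2.227, -2.216, 0.0]
ft_force: [-0.1, 0.7, 0.1]
width: 88.0
grasp_force: 0.0
```

```bash
python3 -c "
from w import *
wfit(('jar_1',393.5,252.5))
o=outs(); print(fit('jar_1',590,-9,z=6,outs=o))"
```

```text
tcp [393.5 252.5 139.8] t 32.4
jar_1 {'wrist': ([393.2, 251.7], np.float64(0.93))}
{'top': ([586.9, -5.8], np.float64(0.91))}
```

Aligned. Descend from 139.7 to 67.6 and grip.

>>> {"api": "apply_moves", "payload": {"targets": [{"tx": 0,"ty": 0,"tz": -0.02,"spin": 0},{"tx": 0,"ty": 0,"tz": -0.042,"spin": 0},{"tx": 0,"ty": 0,"tz": -0.06,"spin": 0},{"tx": 0,"ty": 0,"tz": -0.07,"spin": 0},{"tx": 0,"ty": 0,"tz": -0.072,"spin": 0},{"tx": 0,"ty": 0,"tz": -0.072,"spin": 0},{"tx": 0,"ty": 0,"tz": -0.072,"spin": 0},{"tx": 0,"ty": 0,"tz": -0.072,"spin": 0}]}}

```text
t: 33.6
ee_pos: [394.0, 252.8, 68.4]
orientation: [2.225, 2.217, 0.002]
ft_force: [0.0, -0.4, 0.3]
width: 87.9
grasp_force: 0.0
```

>>> {"api": "apply_moves", "payload": {"targets": [{"tx": 0,"ty": 0,"tz": 0,"spin": 0},{"tx": 0,"ty": 0,"tz": 0,"spin": 0},{"tx": 0,"ty": 0,"tz": 0,"spin": 0},{"tx": 0,"ty": 0,"tz": 0,"spin": 0},{"tx": 0,"ty": 0,"tz": 0,"spin": 0},{"tx": 0,"ty": 0,"tz": 0,"spin": 0},{"tx": 0,"ty": 0,"tz": 0,"spin": 0},{"tx": 0,"ty": 0,"tz": 0,"spin": 0}], "gripper": 1}}

```text
t: 34.4
ee_pos: [393.4, 252.5, 67.6]
orientation: [-2.226, -2.217, 0.0]
ft_force: [-0.6, 0.5, -0.3]
width: 43.6
grasp_force: 30.0
```

>>> {"api": "apply_moves", "payload": {"targets": [{"tx": 0,"ty": 0,"tz": 0.015,"spin": 0},{"tx": 0,"ty": 0,"tz": 0.045,"spin": 0},{"tx": 0.01,"ty": 0.002,"tz": 0.075,"spin": 0},{"tx": 0.04,"ty": 0.004,"tz": 0.08,"spin": 0},{"tx": 0.08,"ty": 0.004,"tz": 0.08,"spin": 0},{"tx": 0.12,"ty": 0.004,"tz": 0.08,"spin": 0},{"tx": 0.155,"ty": 0.004,"tz": 0.08,"spin": 0},{"tx": 0.18,"ty": 0.004,"tz": 0.08,"spin": 0}]}}

```text
t: 35.2
ee_pos: [575.6, 256.3, 147.5]
orientation: [2.226, 2.216, 0.001]
ft_force: [-0.4, 0.4, -0.7]
width: 43.6
grasp_force: 30.0
```

>>> {"api": "apply_moves", "payload": {"targets": [{"tx": 0.01,"ty": 0,"tz": 0,"spin": 0},{"tx": 0.0143,"ty": 0,"tz": 0,"spin": 0},{"tx": 0.0143,"ty": 0,"tz": -0.01,"spin": 0},{"tx": 0.0143,"ty": 0,"tz": -0.02,"spin": 0},{"tx": 0.0143,"ty": 0,"tz": -0.025,"spin": 0},{"tx": 0.0143,"ty": 0,"tz": -0.025,"spin": 0},{"tx": 0.0143,"ty": 0,"tz": -0.025,"spin": 0},{"tx": 0.0143,"ty": 0,"tz": -0.025,"spin": 0}]}}

```text
t: 36.0
ee_pos: [587.8, 256.7, 123.0]
orientation: [2.225, 2.217, 0.001]
ft_force: [-0.0, 0.3, -1.7]
width: 43.6
grasp_force: 30.0
```

```bash
python3 - <<'E'
from fit import *
for _ in range(4): ctrl.get_image("wrist")
cal=ctrl.get_calibration("wrist"); im=ctrl.get_image("wrist")
o=ctrl.get_obs(); print(o["ee_pos"],o["width"])
x,y,z=o["ee_pos"]; b=z-63.3
L=(587,249.5,0)
cv=block(L)[:1]+block(L)[2:]+[circ(x,y,22,b),circ(x,y,22,b+105)]
cv2.imwrite("pics/w6.png",overlay("wrist",im,cv,1.4,np.zeros(2),cal))
E
```

```text
[587.87049654 256.55315216 122.93656951] 43.41706797014379
```

View pics/w6.png

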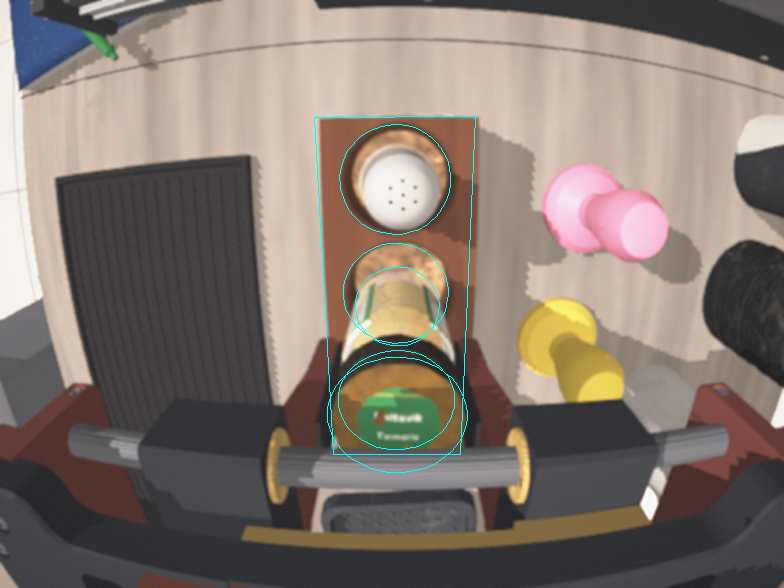

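The pocket overlay fits, and the jar base is within about 4 mm of centre. I nudge +1.5 mm in y and lower.

>>> {"api": "apply_moves", "payload": {"targets": [{"tx": 0.0005,"ty": 0.0015,"tz": -0.01,"spin": 0},{"tx": 0.0005,"ty": 0.0015,"tz": -0.02,"spin": 0},{"tx": 0.0005,"ty": 0.0015,"tz": -0.03,"spin": 0},{"tx": 0.0005,"ty": 0.0015,"tz": -0.04,"spin": 0},{"tx": 0.0005,"ty": 0.0015,"tz": -0.048,"spin": 0},{"tx": 0.0005,"ty": 0.0015,"tz": -0.053,"spin": 0},{"tx": 0.0005,"ty": 0.0015,"tz": -0.0545,"spin": 0},{"tx": 0.0005,"ty": 0.0015,"tz": -0.055,"spin": 0}]}}

```text
t: 37.05
ee_pos: [588.3, 258.1, 67.7]
orientation: [2.226, 2.217, 0.0]
ft_force: [0.2, -0.3, -0.7]
width: 43.4
grasp_force: 30.0
```

>>> {"api": "apply_moves", "payload": {"targets": [{"tx": 0,"ty": 0,"tz": 0,"spin": 0},{"tx": 0,"ty": 0,"tz": 0,"spin": 0},{"tx": 0,"ty": 0,"tz": 0,"spin": 0},{"tx": 0,"ty": 0,"tz": 0,"spin": 0},{"tx": 0,"ty": 0,"tz": 0,"spin": 0},{"tx": 0,"ty": 0,"tz": 0,"spin": 0},{"tx": 0,"ty": 0,"tz": 0,"spin": 0},{"tx": 0,"ty": 0,"tz": 0,"spin": 0}]}}

```text
t: 37.85
ee_pos: [588.3, 258.0, 67.7]
orientation: [-2.226, -2.217, -0.0]
ft_force: [0.5, 0.8, -0.5]
width: 43.6
grasp_force: 30.0
```

Down; release, lift clear and move out of view toward the robot.

>>> {"api": "apply_moves", "payload": {"targets": [{"tx": 0,"ty": 0,"tz": 0,"spin": 0},{"tx": 0,"ty": 0,"tz": 0,"spin": 0},{"tx": 0,"ty": 0,"tz": 0,"spin": 0},{"tx": 0,"ty": 0,"tz": 0,"spin": 0},{"tx": 0,"ty": 0,"tz": 0,"spin": 0},{"tx": 0,"ty": 0,"tz": 0,"spin": 0},{"tx": 0,"ty": 0,"tz": 0.01,"spin": 0},{"tx": 0,"ty": 0,"tz": 0.035,"spin": 0}], "gripper": -1}}

```text
t: 38.65
ee_pos: [586.8, 257.4, 101.5]
orientation: [-2.225, -2.216, 0.006]
ft_force: [-0.3, -0.1, 0.4]
width: 88.0
grasp_force: 0.0
```

>>> {"api": "apply_moves", "payload": {"targets": [{"tx": 0,"ty": 0,"tz": 0.03,"spin": 0},{"tx": 0,"ty": 0,"tz": 0.07,"spin": 0},{"tx": -0.01,"ty": 0,"tz": 0.1,"spin": 0},{"tx": -0.04,"ty": -0.01,"tz": 0.12,"spin": 0},{"tx": -0.08,"ty": -0.03,"tz": 0.14,"spin": 0},{"tx": -0.12,"ty": -0.05,"tz": 0.15,"spin": 0},{"tx": -0.15,"ty": -0.06,"tz": 0.15,"spin": 0},{"tx": -0.16,"ty": -0.06,"tz": 0.15,"spin": 0}]}}

```text
t: 39.45
ee_pos: [425.7, 196.8, 253.7]
orientation: [2.226, 2.217, 0.0]
ft_force: [-0.1, -0.1, 0.3]
width: 87.4
grasp_force: 0.0
```

```bash
python3 - <<'E'
from fit import *
for _ in range(5): ctrl.get_image("top")
o=outs()
for k,x,y,z in (("jar_1",588,258,4),("shaker_1",588,322,4),("tamper_1",588,185,4),("jar_1",590,-9,6),("tamper_1",569,-338,4),("shaker_1",566,-198,4),("jar_1",568,-268,4)): print(k,fit(k,x,y,z=z,outs=o))
cv=[q for p in ((587,249.5,0),(567.5,-271.5,.018)) for q in block(p)[2:]]
t=ctrl.get_image("top"); s=ctrl.get_image("scene")
A=overlay("top",t[165:225,150:440],cv,2.7,np.array([150,165])); B=overlay("scene",s[90:320,120:400],[],1.9,np.array([120,90]))
C=np.zeros((A.shape[0]+B.shape[0],783,3),np.uint8); C[:A.shape[0],:A.shape[1]]=A; C[A.shape[0]:,:B.shape[1]]=B
cv2.imwrite("pics/end.png",C); print(C.shape)
E
```

```text
jar_1 {'top+scene': ([586.4, 259.6], np.float64(0.82)), 'top': ([585.3, 257.4], np.float64(0.81)), 'scene': ([592.1, 255.8], np.float64(0.85))}
shaker_1 {'top+scene': ([586.4, 321.6], np.float64(0.7)), 'top': ([586.6, 321.6], np.float64(0.73)), 'scene': ([601.4, 313.4], np.float64(0.68))}
tamper_1 {'top+scene': ([587.4, 183.8], np.float64(0.75)), 'top': ([586.1, 184.5], np.float64(0.88)), 'scene': ([597.5, 176.3], np.float64(0.66))}
jar_1 {'top+scene': ([589.8, -5.6], np.float64(0.7)), 'top': ([586.9, -5.7], np.float64(0.91)), 'scene': ([589.9, -5.7], np.float64(0.49))}
tamper_1 {'top+scene': ([566.5, -335.2], np.float64(0.63)), 'top': ([566.5, -335.9], np.float64(0.81)), 'scene': ([580.4, -369.1], np.float64(0.45))}
shaker_1 {'top+scene': ([565.2, -195.8], np.float64(0.66)), 'top': ([565.7, -195.4], np.float64(0.77)), 'scene': ([583.2, -223.8], np.float64(0.57))}
jar_1 {'top+scene': ([570.9, -271.0], np.float64(0.84)), 'top': ([569.3, -269.7], np.float64(0.96)), 'scene': ([577.8, -285.9], np.float64(0.74))}
(599, 783, 3)
```

View pics/end.png

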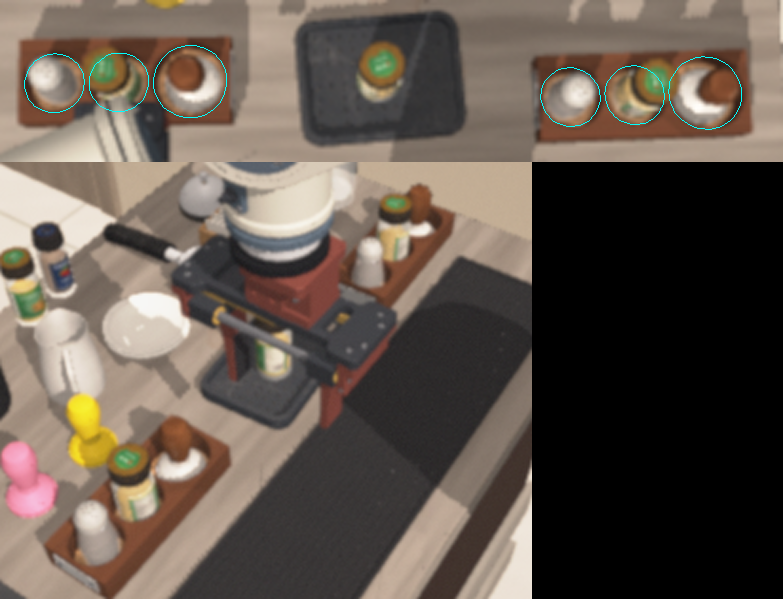

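Both blocks hold a shaker, a jar and a tamper, all upright and fully down, and the spare jar stands mid-tray. The gripper is empty and clear, so I'm handing in.

```bash
python3 -c "
from workcell import ctrl
print(ctrl.close_job())"
```

```text
the job is handed in; nothing more can be done
None
```

I handed the job in: in the last pictures each block holds one tamper, one shaker and one jar, all upright and fully down, the spare jar stands on the black tray, and the arm is clear; the judge returned no result.

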